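Find a logger housing's balance point on a ridge and set its hanging saddle there

ROBOT

A 6-joint arm with a two-finger parallel gripper is mounted at the origin on the work surface; the furniture and walls round the work are solid. World frame = base frame: x ahead of the robot, y to its left, z up, the work surface at z = 0. Lengths are in m, angles in rad, forces in N, time in s.
With the tool pointing down it reaches from about 0.325 to 0.9 m from the base axis. Payload 6.1 kg.
Tool frame: the origin (TCP) lies at the very end of the fingers, on their centre line; the grasp point (between the pads) lies manip.grip_point_offset behind it (manip.grip_point_offset is the distance from the TCP to the grasp point, in m); z points along the fingers, y is the line along which they close (so a half turn about z gives the same grasp; the last joint's range is limited). The gripper opens to 85 mm and grips with 20 to 120 N. Pads are 22 mm wide; open, the fingers measure 114 mm over their backs; the gripper's body (76 mm by 85 mm) begins 54 mm behind the grasp point. The pads swing forward as they close: fully open they stand 13 mm farther back than shut.
Start: joints at [-1.474, 0.22, 1.526, -0, 1.395, -0.126], TCP at [0.138, -0.61, 0.231] pointing down, gripper open.
Joint ranges: [-2.98, 2.98], [-0.91, 2.08], [0.09, 2.57], [-1.24, 4.39], [0.2, 2.65], [-2.68, 2.68]. Speed limits (rad/s): [2.57, 2.57, 3.01, 3.14, 3.14, 3.14].

INTERFACE

Orientations are given as a unit quaternion [w, x, y, z].
In Python, from bench import manip gives the robot as it stands. The module is installed in compiled form; this text tells all that it offers.
- The arm moves only by the shell command python3 -m creep 'ROWS'. ROWS is JSON, one flat list of numbers, 5 for each row, row after row: the shift along the tool's x, y, z in mm, then the turn about the tool's z in rad, then the finger opening in mm, from 0 to 85.4. In form: [x, y, z, twist, jaw, x, y, z, twist, jaw, ...]. A call has 1 to 12 rows; each row is the pose to reach, as a shift and turn from the pose commanded when the call began, along the tool's axes at that moment; what a row does not reach only later rows make up. A row lasts 1/8 s, in which the tool goes at most 62.5 mm and 10.7 degrees, less where a joint would pass 70% of its speed; a pose out of reach is approached as far as the arm can. A call with a gripper value outside its range is refused whole. The fingers move at their own pace and stop on an object; the grip force is fixed at half the most. Time passes only in rows, so rows that repeat a pose let the fingers close. It gives the time, the measured TCP pose, the force, the opening and the grip force at its end, in the units of the state.
- manip.read_state(): the state, without advancing time (a new reading comes with each control period).
- manip.snapshot(name): name is "side" or "top"; returns the picture (420x560x3 uint8, blue, green, red); there is no depth.
- manip.camera_info(name): a dict with "fx", "fy", "cx", "cy" (pixels), "R" (3x3) and "t" (3): a world point X has camera coordinates R X + t. Camera axes: x right, y down, z forward; pixel columns grow to the right and rows downward; lengths in m; the calibration is good to about 2 mm. A picture is of the moment at which its call begins. camera_info takes no time and is no camera call.
- manip.close_job(): hands the job in; it is judged then, once.
The state is a dict: "clock": time; "joint_positions": joint angles; "dq": joint speeds; "tau": joint torques, N m; "tool_pos": TCP position; "eef_rot": TCP orientation; "force": force on the tool from outside, world axes, zero at the start; "ft_torque": the same for the moment, N m; "finger_gap": finger opening in m; "grip_force": force on a finger pad.
Only numpy, scipy, OpenCV 4.12 (cv2) and the standard library are available. Lean on these libraries where they do the work, as an engineer would, in place of code of your own. Each camera call takes 0.05 s, during which the arm holds its last target. There are 200 camera calls.

TASK

The blue logger housing lies dipped on the balancing stand; its hidden battery and ballast put its balance point somewhere off its middle. Nudge it gently along the stand from its end, without gripping it or lifting it off, until it tips up and lies level on the middle ridge by itself, untouched. Then mark that balance point: set the orange hanging saddle astride the housing, centred over the ridge, so that the housing still lies level when you let go; leave the other things on the bench where they are.

Things in the scene. Friction and masses are not known exactly. Their poses are not given: they have to be found in the camera images.
- stand: Grey and steel balancing stand, base plate 200 x 86 mm, fixed. Origin on the bench under the middle of its ridge; x along the stand (roughly to the robot's left), y across, z up. End rests at x = +-35 to +-65 mm: soft black landing pads, tops 69.5 mm high, sink to 63 mm under a dipped housing and damp its rocking; white cheeks to 80 mm, inner faces at y = +-19.5 mm, keep it straight.
- ridge (a point): Centre of the flat top of the stand's middle ridge, a steel bar 10 mm wide along the stand and 52 mm across, 70 mm above the bench; axes as the stand's. With the housing's centre of mass within 5 mm of it along x the housing lies level, once it has settled for a second; more than 8 mm off it dips by about 0.115 rad onto the pad on that side, in between by less.
- housing: Blue box-section housing 200 x 34 x 34 mm, loose, 0.26 to 0.47 kg. Origin at the centre of its underside; x along it, z up. Its x runs along the stand's x, between the cheeks. Parts hidden inside, different each time, put its centre of mass at x = -35 to +7 mm; it cannot be seen. A push takes up to 5 N; more than 15 N on it is too much.
- black_end (a point): Centre of the housing's black -x end face (34 x 34 mm), 100 mm from its middle, 17 mm above its underside. At the start this end is dipped, and the housing must go 10 to 70 mm towards the stand's +x to balance, so push here. A finger kept on the end can hold the housing from tipping by friction: back off to see how it lies.
- grey_end (a point): Centre of the housing's grey +x end face (34 x 34 mm), 100 mm from its middle, 17 mm above its underside; push here, towards the stand's -x, if the housing went too far and dips at this end.
- saddle: Orange plastic hanging saddle, 60 g, standing on the bench: an inverted U 60 mm long (x), 49 mm wide (y), 64 mm high with its handle; the 39 mm gap between its 5 mm legs runs along x and goes over the 34 mm housing. Origin under its centre, level with the leg bottoms; roof underside 20 mm above it. Set on the level housing its origin is 84 mm above the bench.
- handle (a point): Middle of the saddle's handle bar, 58 mm above the saddle's origin: the bar is 56 mm long (saddle x), 10 mm thick (saddle y), 12 mm high, held 26 mm clear of the roof by a post at each end; pinch it across its thickness from above.
- timer: White bench timer, 60 x 62 x 16 mm, loose; leave alone. Origin at the centre of its underside.
- vial: Blue vial, 24 mm across, 50 mm high, loose; leave alone. Origin at the centre of its underside.
- petri: Closed petri dish, 61 mm across, 16 mm high, loose; leave alone. Origin at the centre of its underside.
- marker: Black marker pen, 135 mm long, lying, loose; leave alone. Origin under its middle.
- beaker: Beaker, 70 mm across, 86 mm high, loose; leave alone. Origin at the centre of its underside.
There are look-alikes about, which are no part of the job. There is more than one size of the saddle; the job needs the largest.

How it is judged:
By the outcome, as a careful person would: the job done as asked, in the order asked, and still so for the second after the job is handed in, with the robot touching nothing.
It also fails if it takes over 64 s, if anything falls off the work surface, if the arm or the gripper's body presses on something with over 40 N, if the wrist force passes 120 N, or if a joint passes its speed limit or range.

## Working session

There is one attempt and no reset: what is moved stays moved. The work goes in short steps, Python scripts to look and compute and a shell command to move; the robot and the scene stay as the last step left them, time stands still between calls to the robot, and variables do not carry over. Pictures are saved under pics/ and viewed, at most 13 in all, crops included, and the job is handed in when it is done.

```bash
mkdir -p pics; cat > h.py <<'E'
import numpy as np, cv2
from bench import manip
def ray(cam,u,v,z):
    c=manip.camera_info(cam);R=np.array(c["R"]);t=np.array(c["t"])
    o=-R.T@t; d=R.T@np.array([(u-c["cx"])/c["fx"],(v-c["cy"])/c["fy"],1])
    return (o+d*(z-o[2])/d[2]).round(4)
def proj(cam,X):
    c=manip.camera_info(cam);p=np.array(c["R"])@np.array(X)+np.array(c["t"])
    return (c["fx"]*p[0]/p[2]+c["cx"]).round(1),(c["fy"]*p[1]/p[2]+c["cy"]).round(1)
E
python3 - <<'E'
from h import *
a=manip.snapshot("top");b=manip.snapshot("side")
cv2.imwrite("pics/t0.png",a);cv2.imwrite("pics/s0.png",b)
s=manip.read_state();print(s["tool_pos"],s["eef_rot"],s["clock"],manip.grip_point_offset)
for c in("top","side"):
    i=manip.camera_info(c);R=np.array(i["R"]);print(c,i["fx"],(-R.T@np.array(i["t"])).round(3),R.round(2).tolist())
E
```

```text
[ 0.13804378 -0.60903251  0.23032359] [-8.49767233e-04  9.93799120e-01  1.11187172e-01  4.84859014e-06] 0.1 0.0187
top 393.2516999399127 [ 0.336 -0.013  1.434] [[-0.02, -1.0, -0.01], [-0.99, 0.02, -0.15], [0.15, 0.01, -0.99]]
side 500.74965410499243 [0.776 0.699 1.176] [[-0.96, 0.29, 0.01], [0.23, 0.78, -0.58], [-0.17, -0.55, -0.82]]
```

View pics/t0.png

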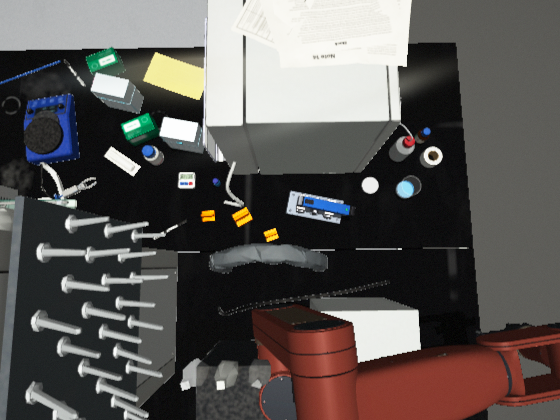

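View pics/s0.png

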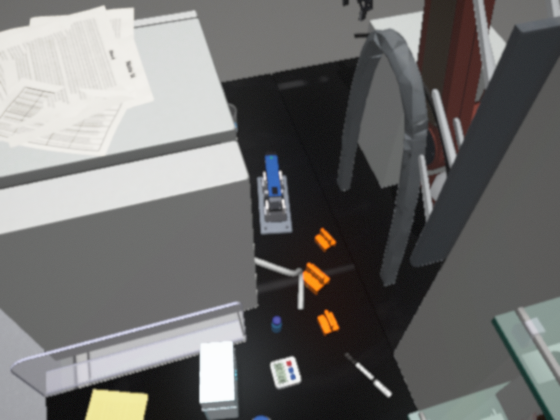

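Top view: the stand with the blue housing is at (320,207). There are three orange saddles, at (208,216), (242,216) and (271,235). A grey arch stands at (268,258), the big box is behind, and the peg panel is at left.

```bash
python3 - <<'E'
from h import *
a=cv2.imread("pics/t0.png");b=cv2.imread("pics/s0.png")
for n,im,(x0,x1,y0,y1) in(("top",a,(190,370,160,280)),("side",b,(240,400,130,350))):
    hsv=cv2.cvtColor(im,cv2.COLOR_BGR2HSV)
    for col,lo,hi,z in(("or",(5,150,80),(20,255,255),.04),("bl",(100,150,60),(125,255,255),.09)):
        m=cv2.inRange(hsv,lo,hi);cs,_=cv2.findContours(m,cv2.RETR_EXTERNAL,cv2.CHAIN_APPROX_NONE)
        for c in cs:
            if cv2.contourArea(c)<30: continue
            r=cv2.minAreaRect(c)
            if x0<r[0][0]<x1 and y0<r[0][1]<y1: print(n,col,cv2.contourArea(c),[np.round(q,1) for q in r],ray(n,*r[0],z), [ray(n,*p,z)[:2].tolist() for p in cv2.boxPoints(r)])
for p in((211,262),(268,265),(326,262),(210,248),(326,248)): print("arch0",p,ray("top",*p,0),ray("top",*p,.3))
for p in((345,187),(390,283),(372,35),(405,45)): print("archside",p,ray("side",*p,0),ray("side",*p,.3))
t=cv2.resize(a[170:270,190:370],None,fx=4.4,fy=4.4,interpolation=cv2.INTER_CUBIC)
cv2.imwrite("pics/crop1.png",t[:600])
cv2.imwrite("pics/crop2.png",cv2.resize(b[140:340,240:400],None,fx=3,fy=3,interpolation=cv2.INTER_CUBIC))
E
```

```text
top or 45.5 [array([207. , 215.5]), array([11., 14.]), np.float64(90.0)] [0.5138 0.2684 0.04  ] [[0.5341, 0.2938], [0.5332, 0.2436], [0.4936, 0.2432], [0.4944, 0.2932]]
top or 43.5 [array([241.4, 215.9]), array([13.1, 17.6]), np.float64(60.3)] [0.5103 0.1454 0.04  ] [[0.5157, 0.1844], [0.5464, 0.1297], [0.5048, 0.1064], [0.4744, 0.161]]
top bl 414.5 [array([326.1, 205.6]), array([47.1, 10.5]), np.float64(10.7)] [ 0.5353 -0.1529  0.09  ] [[0.5338, -0.0697], [0.5699, -0.0773], [0.5367, -0.2361], [0.5008, -0.2279]]
side or 355.0 [array([327.1, 321.2]), array([24.1, 18.2]), np.float64(66.0)] [0.5209 0.2761 0.04  ] [[0.5453, 0.2494], [0.5, 0.2425], [0.4969, 0.3024], [0.541, 0.3085]]
side or 511.0 [array([312.9, 277.7]), array([29.7, 23. ]), np.float64(41.2)] [0.5161 0.1554 0.04  ] [[0.5608, 0.1389], [0.5079, 0.1019], [0.4714, 0.1719], [0.5239, 0.2064]]
side or 283.0 [array([324. , 239.5]), array([21.9, 16.3]), np.float64(45.0)] [0.4509 0.0555 0.04  ] [[0.4835, 0.0395], [0.4417, 0.0132], [0.4184, 0.0715], [0.4598, 0.0964]]
side bl 375.0 [array([272.2, 175.1]), array([40.6, 13.2]), np.float64(86.3)] [ 0.5337 -0.1567  0.09  ] [[0.5352, -0.2336], [0.4979, -0.2263], [0.5324, -0.084], [0.5674, -0.0912]]
arch0 (211, 262) [0.3493 0.2598 0.    ] [0.3465 0.2028 0.3   ]
arch0 (268, 265) [0.3354 0.0538 0.    ] [0.3355 0.0399 0.3   ]
arch0 (326, 262) [ 0.3429 -0.1556  0.    ] [ 0.3414 -0.1257  0.3   ]
arch0 (210, 248) [0.3997 0.264  0.    ] [0.3863 0.2061 0.3   ]
arch0 (326, 248) [ 0.3932 -0.1572  0.    ] [ 0.3812 -0.1269  0.3   ]
archside (345, 187) [ 0.3178 -0.1235  0.    ] [0.4348 0.0864 0.3   ]
archside (390, 283) [0.3182 0.2077 0.    ] [0.4351 0.333  0.3   ]
archside (372, 35) [-0.0457 -0.7871  0.    ] [ 0.1641 -0.4079  0.3   ]
archside (405, 45) [-0.142  -0.6962  0.    ] [ 0.0923 -0.3402  0.3   ]
```

View pics/crop1.png

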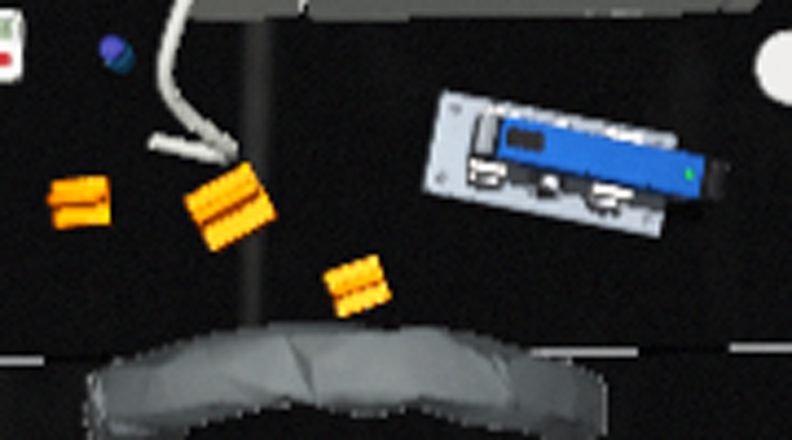

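View pics/crop2.png

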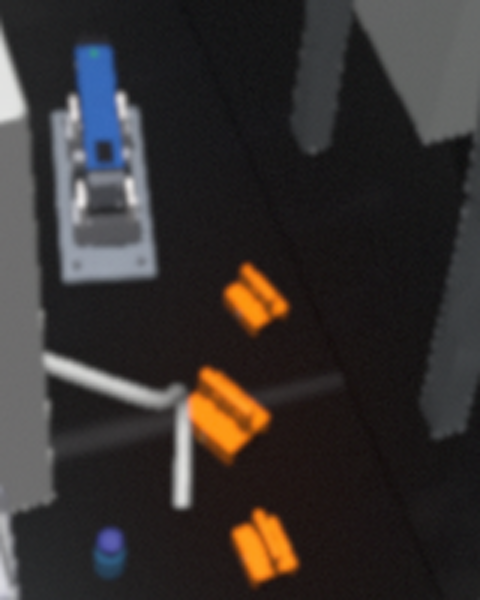

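Saddle candidates by pixel in the top view are left (208,216), middle (242,216) and right (271,235). The crops show the middle one is clearly the largest, so I choose that. A white bent rod lies close to it at (232,195). The housing's black end with its green LED is at right, and the grey end is at left. Next I need obstacle heights and the stand and saddle poses.

```bash
cat >> h.py <<'E'
def tri(pt,ps):
    P=[];
    for n in("top","side"):
        c=manip.camera_info(n);K=np.array([[c["fx"],0,c["cx"]],[0,c["fy"],c["cy"]],[0,0,1]])
        P.append(K@np.c_[np.array(c["R"]),np.array(c["t"])])
    X=cv2.triangulatePoints(P[0],P[1],np.array(pt,float).reshape(2,1),np.array(ps,float).reshape(2,1))[:,0]
    return (X[:3]/X[3]).round(4)
def led(im,box,lo=(35,60,60),hi=(85,255,255)):
    x0,x1,y0,y1=box;h=cv2.cvtColor(im,cv2.COLOR_BGR2HSV)[y0:y1,x0:x1]
    m=cv2.inRange(h,lo,hi);w=m/255.*h[...,1]
    ys,xs=np.mgrid[y0:y1,x0:x1];return (w*xs).sum()/w.sum(),(w*ys).sum()/w.sum(),int((m>0).sum())
E
python3 - <<'E'
from h import *
a=cv2.imread("pics/t0.png");b=cv2.imread("pics/s0.png")
c1=lambda x,y:(190+x/4.4,170+y/4.4); c2=lambda x,y:(240+x/3,140+y/3)
print("base top",[ray("top",*c1(*p),.012)[:2] for p in((443,90),(423,190),(660,237))])
print("base side",[ray("side",*c2(*p),.012)[:2] for p in((62,283),(157,275),(52,113))])
print("rod elbow",tri(c1(235,155),c2(180,395)),"end",tri(c1(150,140),c2(182,505)),"wall",tri(c1(180,0),c2(45,360)))
print("arch apex",tri((268,248),(385,32)),tri((268,268),(400,40)))
print("box",[ (p,ray("top",*p,0),ray("top",*p,.4)) for p in((245,172),(390,173),(245,125),(390,125))])
print("box corner", tri((245,172),(255,305)),tri((207,155),(255,305)),tri((245,125),(246,142)),tri((390,122),(190,14)))
ta,sb=led(a,(330,370,190,225)),led(b,(260,290,145,180));print("led",ta,sb,tri(ta[:2],sb[:2]))
# saddle handle: crop corners
m=cv2.inRange(cv2.cvtColor(a,cv2.COLOR_BGR2HSV),(5,120,60),(22,255,255))
for (x0,x1,y0,y1) in((195,222,200,230),(226,258,200,232),(260,282,224,246)):
    s=np.zeros_like(m);s[y0:y1,x0:x1]=m[y0:y1,x0:x1];r=cv2.minAreaRect(cv2.findNonZero(s));print(np.round(r[0],1),np.round(r[1],1),r[2],ray("top",*r[0],.04),cv2.countNonZero(s))
print(tri((241.3,216.3),(312.9,276)))
E
```

```text
base top [array([ 0.6052, -0.0328]), array([ 0.5212, -0.0147]), array([ 0.479 , -0.2094])]
base side [array([ 0.6049, -0.0249]), array([ 0.5185, -0.0089]), array([ 0.5616, -0.221 ])]
rod elbow [0.5458 0.137  0.0548] end [0.5666 0.2131 0.0086] wall [0.6544 0.1556 0.1944]
arch apex [0.3736 0.0213 0.6396] [0.3368 0.0209 0.6151]
box [((245, 172), array([0.6804, 0.1365, 0.    ]), array([0.5843, 0.0949, 0.4   ])), ((390, 173), array([ 0.6674, -0.404 ,  0.    ]), array([ 0.5749, -0.2948,  0.4   ])), ((245, 125), array([0.8637, 0.1363, 0.    ]), array([0.7164, 0.0948, 0.4   ])), ((390, 125), array([ 0.8538, -0.4143,  0.    ]), array([ 0.7093, -0.3022,  0.4   ]))]
box corner [ 0.677   0.1471 -0.0367] [0.6918 0.2464 0.1773] [0.6601 0.0889 0.5182] [ 0.6755 -0.2667  0.5444]
led (np.float64(346.33069620253167), np.float64(209.33069620253164), 3) (np.float64(nan), np.float64(nan), 0) [nan nan nan]
[207.  215.5] [11. 14.] 90.0 [0.5138 0.2684 0.04  ] 111
[241.9 216.8] [15.1 17.7] 60.945396423339844 [0.5071 0.1436 0.04  ] 155
[270.7 234.6] [11.1 13.6] 71.56504821777344 [0.4419 0.0413 0.04  ] 83
[0.5114 0.1462 0.0294]h.py:20: RuntimeWarning: invalid value encountered in scalar divide
  ys,xs=np.mgrid[y0:y1,x0:x1];return (w*xs).sum()/w.sum(),(w*ys).sum()/w.sum(),int((m>0).sum())
```

```bash
python3 -c "
from bench import manip;s=manip.read_state();print([round(float(v),4) for v in s['joint_positions']],s['tool_pos'])"
python3 -m creep '[45,-17,0,-0.16,0, 90,-35,0,-0.32,0, 136,-52,0,-0.48,0, 181,-70,0,-0.64,0, 226,-87,0,-0.8,0, 272,-105,0,-0.96,0, 317,-122,0,-1.14,0, 317,-122,0,-1.14,0]'
python3 - <<'E'
from h import *
s=manip.read_state();print(np.round(s['joint_positions'],4),s['tool_pos'],s['eef_rot'])
cv2.imwrite("pics/t1.png",manip.snapshot("top"));b=manip.snapshot("side");cv2.imwrite("pics/s1.png",b)
E
```

```text
[-1.4741, 0.2212, 1.5275, -0.0, 1.3947, -0.1261] [ 0.13804378 -0.60903251  0.23032359]
clock: 1.1
tool_pos: [0.4226, -0.4181, 0.2308]
eef_rot: [-0.0, 0.775, 0.632, 0.0]
force: [0.0, -0.1, -0.3]
finger_gap: -0.0002
grip_force: 0.0
[-9.1310e-01  1.4920e-01  1.6090e+00  8.0000e-04  1.3844e+00 -7.1080e-01] [ 0.42260329 -0.41808796  0.23075052] [-4.61849219e-04  7.74942756e-01  6.32031113e-01  4.27880401e-04]
```

View pics/s1.png

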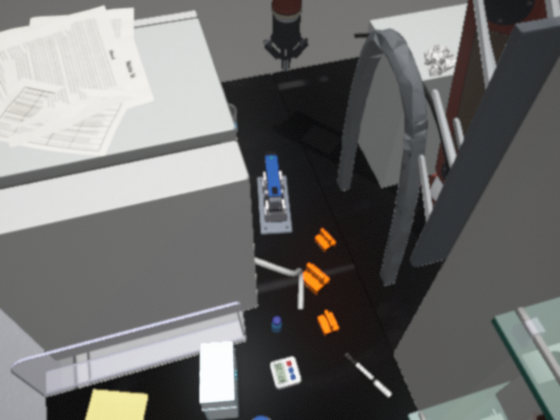

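View pics/t1.png

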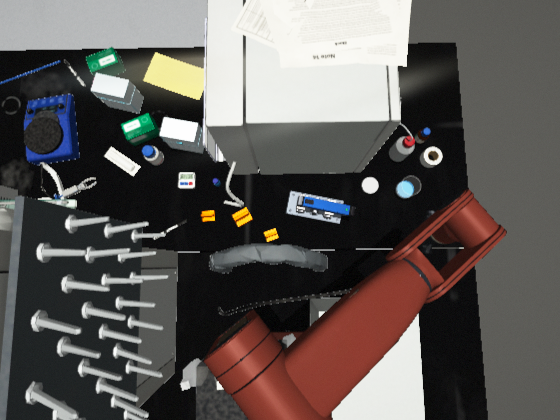

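Top view: the arm reaches past the arch on its right, with the wrist at about (470,230) and the forearm running from (310,375). The arch at (268,258) stays clear so far. I need the forearm height against the 0.64 m arch.

```bash
python3 - <<'E'
from h import *
for z in(.23,.3,.4,.5,.6): print(z,"wrist top",proj("top",(.4226,-.4181,z)),"side",proj("side",(.4226,-.4181,z)))
for z in(.6,.7,.8,.9): print(z,"elbowoff",proj("top",(.105,-.007,z)),"noff",proj("top",(.042,-.055,z)))
for z in (.2,.3,.4,.5,.6,.65): print(z,[proj("side",(.355,y,z)) for y in(-.15,-.12,-.08,-.04,.04,.12,.16,.2)])
print("forearm edges at z.6/.7/.8",[[ray("top",*p,z)[:2] for z in(.5,.6,.7)] for p in((390,250),(440,290))])
E
```

```text
0.23 wrist top (np.float64(418.7), np.float64(233.8)) side (np.float64(284.0), np.float64(68.7))
0.3 wrist top (np.float64(426.7), np.float64(232.0)) side (np.float64(284.4), np.float64(48.4))
0.4 wrist top (np.float64(440.2), np.float64(228.8)) side (np.float64(285.0), np.float64(16.2))
0.5 wrist top (np.float64(456.5), np.float64(225.0)) side (np.float64(285.7), np.float64(-20.3))
0.6 wrist top (np.float64(476.6), np.float64(220.4)) side (np.float64(286.6), np.float64(-62.0))
0.6 elbowoff (np.float64(285.5), np.float64(380.7)) noff (np.float64(310.2), np.float64(413.8))
0.7 elbowoff (np.float64(285.4), np.float64(397.3)) noff (np.float64(313.6), np.float64(435.4))
0.8 elbowoff (np.float64(285.2), np.float64(419.4)) noff (np.float64(318.2), np.float64(464.4))
0.9 elbowoff (np.float64(285.0), np.float64(450.4)) noff (np.float64(324.7), np.float64(505.2))
0.2 [(np.float64(337.1), np.float64(136.4)), (np.float64(341.0), np.float64(144.4)), (np.float64(346.5), np.float64(155.4)), (np.float64(352.1), np.float64(166.7)), (np.float64(363.9), np.float64(190.6)), (np.float64(376.6), np.float
[... 1188 characters left out ...]
t64(378.9), np.float64(29.8)), (np.float64(396.3), np.float64(55.7)), (np.float64(415.5), np.float64(84.3)), (np.float64(425.9), np.float64(99.7)), (np.float64(436.8), np.float64(115.9))]
0.65 [(np.float64(361.0), np.float64(-26.0)), (np.float64(366.8), np.float64(-17.7)), (np.float64(375.0), np.float64(-6.2)), (np.float64(383.6), np.float64(5.8)), (np.float64(402.1), np.float64(31.7)), (np.float64(422.6), np.float64(60.4)), (np.float64(433.6), np.float64(75.9)), (np.float64(445.3), np.float64(92.3))]
forearm edges at z.6/.7/.8 [[array([ 0.3661, -0.2573]), array([ 0.3629, -0.2311]), array([ 0.3596, -0.2049])], [array([ 0.2721, -0.368 ]), array([ 0.2789, -0.3299]), array([ 0.2858, -0.2919])]]
```

```bash
python3 - <<'E'
from h import *
a=cv2.imread("pics/t1.png");b=cv2.imread("pics/s1.png")
A=cv2.resize(a[225:300,190:350],(800,375),interpolation=cv2.INTER_CUBIC)
B=cv2.resize(b[15:305,320:450],(269,600),interpolation=cv2.INTER_CUBIC)
o=np.zeros((600,800,3),np.uint8);o[:225*1]=cv2.resize(a[225:315,190:350],(480,270))[:225].repeat(1,1)[:, :1]*0
o[:270,:480]=cv2.resize(a[225:315,190:350],(480,270),interpolation=cv2.INTER_CUBIC);o[:,520:789]=B
o=np.clip((o/255.)**.55*255,0,255).astype(np.uint8)
# wireframe check points at x=.36: grid of (y,z) drawn in side crop
for z in(.0,.2,.4,.5,.6):
    for y in(-.15,-.1,-.05,0,.05,.1,.15,.2):
        u,v=proj("side",(.355,y,z));X=int(520+(u-320)*2.07);Y=int((v-15)*2.07)
        if 520<=X<789 and 0<=Y<600: cv2.circle(o,(X,Y),2,(0,0,255) if y<0 else (0,255,255),-1)
        u,v=proj("top",(.355,y,z));X=int((u-190)*3);Y=int((v-225)*3)
        if 0<=X<480 and 0<=Y<270: cv2.circle(o,(X,Y),1,(0,0,255) if z>.3 else (0,255,0),-1)
cv2.imwrite("pics/arch.png",o)
E
```

```text
(no output)
```

View pics/arch.png

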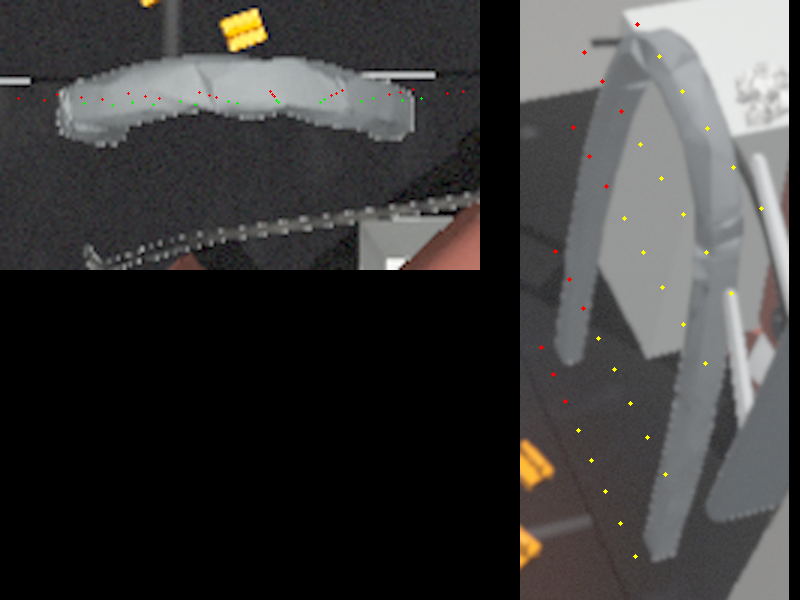

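The arch apex is near z≈0.62 at x≈0.36. Its feet are at (0.32,-0.125) and (0.32,0.21). The forearm will pass close to its right leg, so I'll approach slowly and watch the joint torques.

```bash
cat > tau.py <<'E'
from h import *
s=manip.read_state();print(np.round(s['tau'],1),np.round(s['force'],1),np.round(s['joint_positions'],3),np.round(s['tool_pos'],4),round(s['clock'],2))
E
python3 tau.py
python3 -m creep '[27,14,0,0,0, 54,28,30,0,0, 80,42,60,0,0, 107,56,100,0,0, 107,56,130,0,0, 107,56,151,0,0, 107,56,151,0,0]'
python3 tau.py
python3 - <<'E'
from h import *
a=manip.snapshot("top");cv2.imwrite("pics/t2.png",a)
h=cv2.cvtColor(a,cv2.COLOR_BGR2HSV);m=cv2.inRange(h,(0,90,40),(8,255,255))|cv2.inRange(h,(170,90,40),(180,255,255))
for r in range(235,300,5):
    x=np.where(m[r,280:520])[0]+280;print(r,x.min() if len(x) else None,x.max() if len(x) else None)
E
```

```text
[  1.2 -46.2 -38.9   0.1   0.   -0. ] [0.2 0.4 1.4] [-9.180e-01  1.490e-01  1.609e+00 -1.000e-03  1.384e+00 -7.100e-01] [ 0.4203 -0.4201  0.2308] 1.2
clock: 2.08
tool_pos: [0.4949, -0.3272, 0.078]
eef_rot: [-0.002, 0.777, 0.629, -0.001]
force: [0.9, 0.1, 0.3]
finger_gap: 0.0
grip_force: 0.0
[  0.2 -48.2 -33.9   0.   -0.2   0. ] [0.9 0.1 0.3] [-0.717  0.304  1.73  -0.     1.112 -0.506] [ 0.4949 -0.3272  0.078 ] 2.08
235 350 416
240 349 413
245 348 410
250 343 407
255 339 404
260 334 400
265 330 395
270 326 389
275 322 387
280 318 386
285 316 384
290 311 382
295 307 380
```

```bash

python3 -m creep '[6,2,0,0,0, 12,3,0,0,0, 18,3,0,0,0, 24,3,0,0,0]'; python3 tau.py
python3 -m creep '[4,0,0,0,0, 8,0,0,0,0, 12,0,0,0,0, 16,0,0,0,0]'; python3 tau.py
python3 - <<'E'
from h import *
a=manip.snapshot("top");b=manip.snapshot("side");cv2.imwrite("pics/t3.png",a);cv2.imwrite("pics/s3.png",b)
h=cv2.cvtColor(a,cv2.COLOR_BGR2HSV);m=cv2.inRange(h,(0,90,40),(8,255,255))|cv2.inRange(h,(170,90,40),(180,255,255))
for r in range(240,275,5):
    x=np.where(m[r,280:520])[0]+280;print(r,x.min(),x.max())
E
```

```text
clock: 2.62
tool_pos: [0.5054, -0.304, 0.0807]
eef_rot: [0.0, 0.777, 0.63, 0.0]
force: [0.6, 0.4, -0.2]
finger_gap: -0.0
grip_force: 0.0
[ -0.5 -48.2 -34.6  -0.    0.   -0.1] [ 0.6  0.4 -0.2] [-0.675  0.289  1.744 -0.     1.108 -0.468] [ 0.5054 -0.304   0.0807] 2.62
clock: 3.12
tool_pos: [0.5084, -0.2886, 0.0803]
eef_rot: [-0.0, 0.777, 0.63, -0.0]
force: [0.2, 0.1, 0.6]
finger_gap: 0.0
grip_force: 0.0
[ -0.2 -47.7 -34.3  -0.    0.   -0.1] [0.2 0.1 0.6] [-0.651  0.279  1.757 -0.     1.106 -0.443] [ 0.5084 -0.2886  0.0803] 3.12
240 336 397
245 334 394
250 330 391
255 326 388
260 322 384
265 321 379
270 315 376
```

```bash

python3 -m creep '[2,0,0,0,0, 4,0,0,0,0, 6,0,0,0,0, 8,0,0,0,0]'|grep force; python3 tau.py
python3 -m creep '[2,0,0,0,0, 4,0,0,0,0, 6,0,0,0,0, 8,0,0,0,0]'|grep force; python3 tau.py
python3 -m creep '[2,0,0,0,0, 4,0,0,0,0]'|grep force; python3 tau.py
```

```text
force: [-0.4, 0.4, 0.7]
grip_force: 0.0
[ -0.1 -47.4 -34.3  -0.    0.   -0. ] [-0.4  0.4  0.7] [-0.639  0.274  1.763  0.     1.104 -0.431] [ 0.51   -0.2809  0.0803] 3.73
force: [0.4, 0.5, 0.1]
grip_force: 0.0
[ -0.1 -47.2 -34.2  -0.    0.   -0. ] [0.4 0.5 0.1] [-0.626  0.269  1.769  0.     1.103 -0.418] [ 0.5117 -0.273   0.0803] 4.22
force: [-0.5, 0.0, -0.4]
grip_force: 0.0
[ -0.1 -47.1 -34.2  -0.    0.   -0. ] [-0.5  0.  -0.4] [-0.62   0.267  1.772  0.     1.103 -0.412] [ 0.5125 -0.2692  0.0803] 4.47
```

```bash
python3 - <<'E'
from h import *
a=manip.snapshot("top");b=manip.snapshot("side");cv2.imwrite("pics/t4.png",a);cv2.imwrite("pics/s4.png",b)
o=np.zeros((600,800,3),np.uint8)
o[:560,:400]=cv2.resize(b[0:280,250:450],(400,560),interpolation=cv2.INTER_CUBIC)
o[:560,400:]=cv2.resize(a[180:320,260:360],(400,560),interpolation=cv2.INTER_CUBIC)
cv2.imwrite("pics/c4.png",(np.clip((o/255.)**.7*255,0,255)).astype(np.uint8))
E
```

```text
(no output)
```

View pics/c4.png

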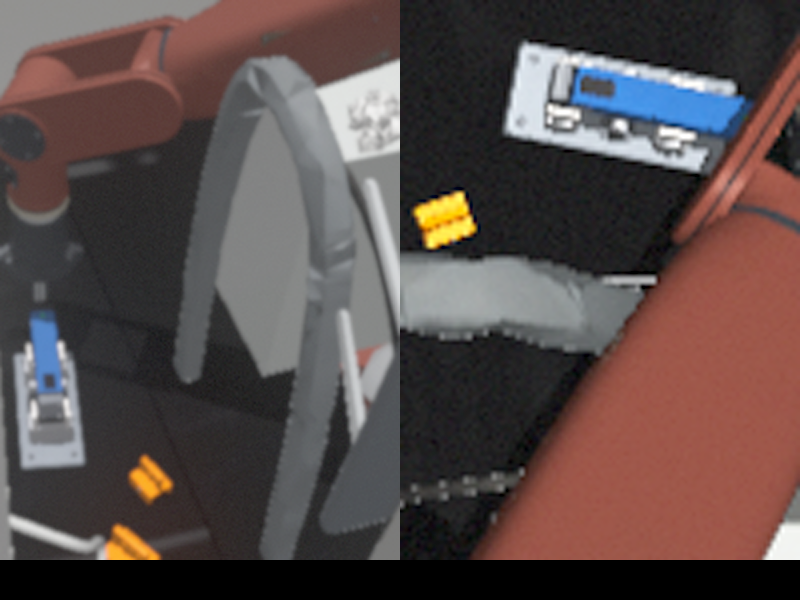

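Composite: in the side view the forearm passes behind and just above the arch's apex, around crop (240,50). The joint-5 disc is at side pixel (262,68). The fingers are at the housing's black end.

```bash
python3 - <<'E'
from h import *
from scipy.optimize import least_squares
for o in(.04,.06,.08):
  for z in(.35,.4,.45,.5): print(o,z,proj("side",(.5125+.58*o,-.2692+.814*o,z)))
D=[(-1.4741,.2212,1.5275,.138,-.609,.2303),(-.9131,.1492,1.609,.4226,-.4181,.2308),(-.717,.304,1.73,.4949,-.3272,.078),(-.651,.279,1.757,.5084,-.2886,.0803),(-.62,.267,1.772,.5125,-.2692,.0803)]
D=np.array(D);q2=D[:,1];q=q2+D[:,2];r=np.sqrt(D[:,3]**2+D[:,4]**2-.0787**2)
f=lambda p:np.r_[p[0]+p[1]*np.sin(q2)+p[2]*np.sin(q)+p[3]*np.cos(q)-r,p[4]+p[1]*np.cos(q2)+p[2]*np.cos(q)-p[3]*np.sin(q)-D[:,5]]
s=least_squares(f,[0,.4,.5,0,0]);print(s.x.round(3),np.abs(s.fun).max())
E
```

```text
0.04 0.35 (np.float64(262.1), np.float64(83.8))
0.04 0.4 (np.float64(261.7), np.float64(67.3))
0.04 0.45 (np.float64(261.2), np.float64(49.7))
0.04 0.5 (np.float64(260.7), np.float64(30.7))
0.06 0.35 (np.float64(259.3), np.float64(89.0))
0.06 0.4 (np.float64(258.7), np.float64(72.6))
0.06 0.45 (np.float64(258.2), np.float64(54.9))
0.06 0.5 (np.float64(257.6), np.float64(35.9))
0.08 0.35 (np.float64(256.4), np.float64(94.3))
0.08 0.4 (np.float64(255.8), np.float64(77.9))
0.08 0.45 (np.float64(255.1), np.float64(60.2))
0.08 0.5 (np.float64(254.4), np.float64(41.3))
[ 0.001  0.4    0.548  0.049 -0.015] 0.0008380251903794544
```

```bash

python3 -m creep '[2,0,0,0,0, 4,0,0,0,0]'|grep force; python3 tau.py
python3 -m creep '[2,0,0,0,0, 4,0,0,0,0]'|grep force; python3 tau.py
python3 -m creep '[2,0,0,0,0, 4,0,0,0,0]'|grep force; python3 tau.py
```

```text
force: [-0.8, -0.2, -0.6]
grip_force: 0.0
[ -0.2 -46.9 -34.2  -0.    0.   -0. ] [-0.8 -0.2 -0.6] [-0.613  0.264  1.775  0.     1.102 -0.405] [ 0.5133 -0.2653  0.0803] 4.83
force: [-0.3, -1.5, 0.4]
grip_force: 0.8
[ -0.1 -46.8 -34.2   0.1   0.1  -0. ] [-0.3 -1.5  0.4] [-0.607  0.262  1.778 -0.     1.101 -0.399] [ 0.5142 -0.2614  0.0803] 5.08
force: [-1.5, -3.4, 0.7]
grip_force: 2.1
[  2.2 -45.9 -32.8   1.1   0.5  -0. ] [-1.5 -3.4  0.7] [-6.01e-01  2.60e-01  1.78e+00 -1.00e-03  1.10e+00 -3.92e-01] [ 0.5152 -0.2583  0.0807] 5.33
```

```bash

python3 -m creep '[2,0,0,0,0, 4,0,0,0,0]'|grep force; python3 tau.py
python3 -m creep '[2,0,0,0,0, 4,0,0,0,0]'|grep force; python3 tau.py
```

```text
force: [-1.3, -5.6, 1.9]
grip_force: 2.7
[  2.8 -45.  -32.    1.4   0.7  -0. ] [-1.3 -5.6  1.9] [-5.940e-01  2.570e-01  1.783e+00 -1.000e-03  1.100e+00 -3.860e-01] [ 0.5161 -0.2542  0.0807] 5.58
force: [-1.3, -6.9, 2.7]
grip_force: 3.1
[  3.3 -44.3 -31.4   1.6   0.7  -0. ] [-1.3 -6.9  2.7] [-5.880e-01  2.550e-01  1.785e+00 -1.000e-03  1.100e+00 -3.790e-01] [ 0.5171 -0.2505  0.081 ] 5.83
```

```bash

python3 -m creep '[-3,0,0,0,0, -8,0,0,0,0, -8,0,0,0,0, -8,0,0,0,0]'|grep force; python3 tau.py
cat > look.py <<'E'
from h import *
import sys
def blue(im,box):
    x0,x1,y0,y1=box;h=cv2.cvtColor(im,cv2.COLOR_BGR2HSV)
    m=np.zeros(h.shape[:2],np.uint8);m[y0:y1,x0:x1]=cv2.inRange(h,(100,130,50),(125,255,255))[y0:y1,x0:x1]
    cs,_=cv2.findContours(m,0,1);c=max(cs,key=cv2.contourArea)
    ctr=np.array(cv2.minAreaRect(c)[0]);p=c[:,0].astype(float);vx,vy,_,_=cv2.fitLine(p.astype(np.float32),2,0,.01,.01)[:,0]
    ys,xs=np.nonzero(m);t=(xs-ctr[0])*vx+(ys-ctr[1])*vy;d=np.array([vx,vy])
    if d[1]<0 if im is S else d[0]<0: t,d=-t,-d
    return ctr.round(1),(ctr+d*t.max()).round(1),(ctr+d*t.min()).round(1),len(xs)
T=manip.snapshot("top");S=manip.snapshot("side")
n=sys.argv[1];cv2.imwrite(f"pics/t{n}.png",T);cv2.imwrite(f"pics/s{n}.png",S)
print("side c,+end(grey),-end",blue(S,(245,310,120,240)))
print("top c,right(black),left",blue(T,(285,375,180,235)))
E
python3 look.py 5
python3 - <<'E'
import sys;sys.argv=["x","0"]
from h import *
import cv2
src=open("look.py").read().replace('manip.snapshot("top")','cv2.imread("pics/t0.png")').replace('manip.snapshot("side")','cv2.imread("pics/s0.png")').replace("cv2.imwrite","(lambda *a:0)")
exec(src)
x=lambda s,dip:(lambda z:(proj("side",(.542+.204*s,-.119+.979*s,z)),proj("top",(.542+.204*s,-.119+.979*s,z))))(.104+ (0 if not dip else .115*(s+.005)))
for s0 in(-.036,-.025,-.012,0,.02):
  for dip in(0,1): print(s0,dip,"grey/blue",x(s0+.081,dip),"blk/blue",x(s0-.081,dip))
E
```

```text
force: [-0.5, 0.9, -0.0]
grip_force: 0.0
[ -0.1 -46.7 -34.2   0.    0.   -0. ] [-0.5  0.9 -0. ] [-0.601  0.26   1.781  0.     1.101 -0.393] [ 0.5148 -0.2573  0.08  ] 6.33
side c,+end(grey),-end (array([272.8, 178.3]), array([274.9, 198.5]), array([270.7, 158.5]), 462)
top c,right(black),left (array([320.9, 204.8]), array([342.5, 208.7]), array([299.4, 200.9]), 404)
side c,+end(grey),-end (array([272. , 175.1]), array([274.1, 195.6]), array([269.9, 154.6]), 474)
top c,right(black),left (array([325.9, 205.7]), array([349.2, 210.3]), array([302.6, 201. ]), 447)
-0.036 0 grey/blue ((np.float64(274.3), np.float64(195.9)), (np.float64(303.6), np.float64(200.7))) blk/blue ((np.float64(270.0), np.float64(150.8)), (np.float64(350.3), np.float64(209.6)))
-0.036 1 grey/blue ((np.float64(274.3), np.float64(194.6)), (np.float64(303.6), np.float64(200.5))) blk/blue ((np.float64(270.0), np.float64(153.8)), (np.float64(349.7), np.float64(210.1)))
-0.025 0 grey/blue ((np.float64(274.7), np.float64(199.2)), (np.float64(300.4), np.float64(200.2))) blk/blue ((np.float64(270.3), np.float64(153.7)), (np.f
[... 650 characters left out ...]
(206.8)), (np.float64(293.2), np.float64(198.8))) blk/blue ((np.float64(270.9), np.float64(160.3)), (np.float64(339.9), np.float64(207.6)))
0 1 grey/blue ((np.float64(275.4), np.float64(204.6)), (np.float64(293.3), np.float64(198.3))) blk/blue ((np.float64(270.9), np.float64(162.4)), (np.float64(339.5), np.float64(208.0)))
0.02 0 grey/blue ((np.float64(276.0), np.float64(213.0)), (np.float64(287.5), np.float64(197.7))) blk/blue ((np.float64(271.4), np.float64(165.7)), (np.float64(334.1), np.float64(206.5)))
0.02 1 grey/blue ((np.float64(276.0), np.float64(210.3)), (np.float64(287.5), np.float64(197.1))) blk/blue ((np.float64(271.4), np.float64(167.2)), (np.float64(333.9), np.float64(206.8)))
```

```bash

python3 -m creep '[6,0,0,0,0, 8,0,0,0,0, 10,0,0,0,0, 12,0,0,0,0, 14,0,0,0,0]'|grep force; python3 tau.py
python3 -m creep '[-4,0,0,0,0, -10,0,0,0,0, -10,0,0,0,0, -10,0,0,0,0, -10,0,0,0,0]'|grep force; python3 tau.py
python3 look.py 6
```

```text
force: [-0.5, -4.8, 2.4]
grip_force: 2.5
[  2.7 -44.8 -32.1   1.3   0.6  -0. ] [-0.5 -4.8  2.4] [-5.780e-01  2.520e-01  1.789e+00 -1.000e-03  1.099e+00 -3.700e-01] [ 0.5181 -0.2444  0.0807] 7.05
force: [1.1, -0.4, 0.0]
grip_force: 0.0
[ -0.1 -46.6 -34.1   0.    0.    0. ] [ 1.1 -0.4  0. ] [-0.594  0.258  1.784  0.     1.101 -0.386] [ 0.5158 -0.2535  0.0802] 7.67
side c,+end(grey),-end (array([272.9, 180.1]), array([275.3, 200.5]), array([270.5, 159.8]), 467)
top c,right(black),left (array([319.4, 204.6]), array([341.4, 208.5]), array([297.5, 200.6]), 410)
```

```bash

python3 -m creep '[6,0,0,0,0, 10,0,0,0,0, 12,0,0,0,0, 14,0,0,0,0, 16,0,0,0,0]'|grep force; python3 tau.py
python3 -m creep '[-4,0,0,0,0, -10,0,0,0,0, -10,0,0,0,0, -10,0,0,0,0, -10,0,0,0,0]'|grep force; python3 tau.py
python3 look.py 7
python3 -m creep '[6,0,0,0,0, 10,0,0,0,0, 12,0,0,0,0, 14,0,0,0,0, 16,0,0,0,0]'|grep force; python3 tau.py
python3 -m creep '[-4,0,0,0,0, -10,0,0,0,0, -10,0,0,0,0, -10,0,0,0,0, -10,0,0,0,0]'|grep force; python3 tau.py
python3 look.py 8
```

```text
force: [-1.2, -5.8, 2.1]
grip_force: 2.5
[  2.7 -44.7 -32.2   1.3   0.6  -0. ] [-1.2 -5.8  2.1] [-5.680e-01  2.490e-01  1.793e+00 -1.000e-03  1.098e+00 -3.600e-01] [ 0.5194 -0.2386  0.0807] 8.4
force: [-0.5, 0.6, -0.3]
grip_force: 0.0
[ -0.1 -46.4 -34.1   0.    0.    0. ] [-0.5  0.6 -0.3] [-0.584  0.255  1.787  0.     1.1   -0.376] [ 0.517  -0.2476  0.0802] 9.03
side c,+end(grey),-end (array([273.3, 181.7]), array([275.6, 202. ]), array([271. , 161.2]), 464)
top c,right(black),left (array([317.6, 204.2]), array([339.4, 208.1]), array([295.8, 200.3]), 405)
force: [-1.5, -5.2, 2.0]
grip_force: 2.6
[  2.8 -44.5 -32.1   1.4   0.5  -0. ] [-1.5 -5.2  2. ] [-5.580e-01  2.460e-01  1.796e+00 -1.000e-03  1.098e+00 -3.500e-01] [ 0.5206 -0.2327  0.0808] 9.75
force: [0.6, -0.4, -0.3]
grip_force: 0.0
[ -0.1 -46.3 -34.1   0.    0.    0. ] [ 0.6 -0.4 -0.3] [-0.574  0.252  1.791  0.     1.099 -0.367] [ 0.5183 -0.2417  0.0802] 10.38
side c,+end(grey),-end (array([273.4, 183. ]), array([275.8, 203.5]), array([270.9, 162.5]), 466)
top c,right(black),left (array([315.6, 203.8]), array([337.4, 207.6]), array([294. , 200.1]), 407)
```

```bash

python3 -m creep '[6,0,0,0,0, 10,0,0,0,0, 12,0,0,0,0, 14,0,0,0,0, 16,0,0,0,0]'|grep force; python3 tau.py
python3 -m creep '[-4,0,0,0,0, -10,0,0,0,0, -10,0,0,0,0, -10,0,0,0,0, -10,0,0,0,0]'|grep force; python3 tau.py
python3 look.py 9
python3 -m creep '[6,0,0,0,0, 10,0,0,0,0, 12,0,0,0,0, 14,0,0,0,0, 16,0,0,0,0]'|grep force; python3 tau.py
python3 -m creep '[-4,0,0,0,0, -10,0,0,0,0, -10,0,0,0,0, -10,0,0,0,0, -10,0,0,0,0]'|grep force; python3 tau.py
python3 look.py 10
```

```text
force: [-1.0, -5.5, 2.1]
grip_force: 2.6
[  2.8 -44.3 -32.1   1.4   0.5  -0. ] [-1.  -5.5  2.1] [-5.480e-01  2.440e-01  1.799e+00 -1.000e-03  1.097e+00 -3.400e-01] [ 0.5219 -0.2269  0.0807] 11.1
force: [-0.0, -0.2, -1.2]
grip_force: 0.0
[ -0.1 -46.1 -34.1   0.    0.    0. ] [-0.  -0.2 -1.2] [-0.564  0.249  1.795  0.     1.099 -0.357] [ 0.5195 -0.2359  0.0802] 11.72
side c,+end(grey),-end (array([273.8, 184.9]), array([276.4, 205.6]), array([271.2, 164.2]), 462)
top c,right(black),left (array([313.8, 203.3]), array([335.5, 207. ]), array([292.4, 199.6]), 406)
force: [-1.7, -5.1, 2.5]
grip_force: 2.7
[  2.8 -44.2 -32.1   1.4   0.5  -0. ] [-1.7 -5.1  2.5] [-5.380e-01  2.410e-01  1.803e+00 -1.000e-03  1.097e+00 -3.300e-01] [ 0.5231 -0.221   0.0808] 12.45
force: [-0.2, -1.4, 0.2]
grip_force: 0.0
[ -0.1 -46.  -34.1   0.    0.    0. ] [-0.2 -1.4  0.2] [-0.554  0.246  1.798  0.     1.098 -0.347] [ 0.5208 -0.23    0.0802] 13.07
side c,+end(grey),-end (array([273.9, 186.2]), array([276.6, 207.2]), array([271.1, 165.2]), 464)
top c,right(black),left (array([312. , 202.9]), array([333.6, 206.4]), array([290.6, 199.4]), 403)
```

```bash

python3 -m creep '[6,0,0,0,0, 10,0,0,0,0, 12,0,0,0,0, 14,0,0,0,0, 16,0,0,0,0]'|grep force; python3 tau.py
python3 -m creep '[-4,0,0,0,0, -10,0,0,0,0, -10,0,0,0,0, -10,0,0,0,0, -10,0,0,0,0, -10,0,0,0,0]'|grep force; python3 tau.py
python3 look.py 11
```

```text
force: [-0.9, -3.9, 2.9]
grip_force: 2.7
[  2.9 -44.  -32.1   1.4   0.5  -0. ] [-0.9 -3.9  2.9] [-5.280e-01  2.390e-01  1.805e+00 -1.000e-03  1.096e+00 -3.200e-01] [ 0.5243 -0.2151  0.0807] 13.8
force: [0.8, -0.2, -0.5]
grip_force: 0.0
[ -0.  -45.9 -34.1   0.    0.    0. ] [ 0.8 -0.2 -0.5] [-0.544  0.243  1.801  0.     1.097 -0.337] [ 0.522  -0.2242  0.0803] 14.55
side c,+end(grey),-end (array([273.8, 187.6]), array([276.4, 208.8]), array([271.2, 166.3]), 474)
top c,right(black),left (array([310.5, 202.5]), array([332.3, 206.3]), array([288.9, 198.8]), 402)
```

```bash

python3 -m creep '[6,0,0,0,0, 10,0,0,0,0, 12,0,0,0,0, 14,0,0,0,0, 16,0,0,0,0]'|grep force; python3 tau.py
python3 -m creep '[-4,0,0,0,0, -10,0,0,0,0, -10,0,0,0,0, -10,0,0,0,0, -10,0,0,0,0, -10,0,0,0,0]'|grep force; python3 tau.py
python3 look.py 12
```

```text
force: [-0.9, -4.9, 3.1]
grip_force: 3.1
[  3.3 -43.7 -32.1   1.7   0.3  -0. ] [-0.9 -4.9  3.1] [-5.180e-01  2.370e-01  1.808e+00 -1.000e-03  1.096e+00 -3.090e-01] [ 0.5255 -0.2094  0.0808] 15.28
force: [0.1, -0.1, 0.3]
grip_force: 0.0
[ -0.  -45.7 -34.1   0.    0.    0. ] [ 0.1 -0.1  0.3] [-0.534  0.241  1.804  0.     1.097 -0.326] [ 0.5233 -0.2183  0.0803] 16.02
side c,+end(grey),-end (array([274.1, 191.1]), array([277. , 214.6]), array([271.1, 167.6]), 529)
top c,right(black),left (array([307.8, 202. ]), array([329.6, 205.5]), array([286.1, 198.5]), 413)
```

Span jumped from 42.5 to 47.0 px and the grey end dropped in the image, so the housing now lies level. I'll nudge about 3 mm more to centre it.

```bash

python3 -m creep '[6,0,0,0,0, 9,0,0,0,0, 11,0,0,0,0]'|grep force; python3 tau.py
python3 -m creep '[1,0,0,0,0, 2,0,0,0,0]'|grep force; python3 tau.py
python3 -m creep '[1,0,0,0,0, 2,0,0,0,0]'|grep force; python3 tau.py
```

```text
force: [-0.5, -0.6, -0.2]
grip_force: 0.0
[ -0.1 -45.5 -34.    0.    0.   -0. ] [-0.5 -0.6 -0.2] [-0.515  0.236  1.809 -0.     1.096 -0.308] [ 0.5256 -0.2073  0.0803] 16.5
force: [-2.0, -3.9, 2.1]
grip_force: 1.9
[  2.2 -44.8 -33.3   1.2   0.1   0. ] [-2.  -3.9  2.1] [-5.130e-01  2.360e-01  1.810e+00 -1.000e-03  1.096e+00 -3.040e-01] [ 0.5259 -0.2062  0.0805] 16.75
force: [-2.8, -4.0, 2.1]
grip_force: 2.2
[  2.5 -44.5 -33.4   1.3  -0.1   0. ] [-2.8 -4.   2.1] [-5.100e-01  2.350e-01  1.811e+00 -1.000e-03  1.096e+00 -3.010e-01] [ 0.5262 -0.2043  0.0805] 17.0
```

```bash

python3 -m creep '[-5,0,0,0,0, -12,0,0,0,0, -20,0,0,0,0, -30,0,0,0,0, -40,0,0,0,0, -40,0,-20,0,0, -40,0,-40,0,0, -40,0,-60,0,0, -40,0,-70,0,0]'|grep force; python3 tau.py
python3 look.py 13
```

```text
force: [-0.4, -0.2, -0.5]
grip_force: 0.0
[ -0.  -44.5 -36.6  -0.   -0.1   0. ] [-0.4 -0.2 -0.5] [-0.576  0.164  1.744  0.     1.231 -0.368] [ 0.5192 -0.2433  0.1531] 18.12
side c,+end(grey),-end (array([273.9, 191.4]), array([276.5, 215.5]), array([271.3, 167.3]), 544)
top c,right(black),left (array([309.2, 202.1]), array([332.9, 206.4]), array([285.5, 197.9]), 452)
```

The housing lies level: side span is 48.2 px against about 47.6 predicted, and the grey-dip value would be about 52. Housing centre is at s≈+24 mm. Now to the saddle, slowly past the arch.

```bash

python3 -m creep '[10,-2,0,-0.02,24, 20,-5,0,-0.04,24, 30,-7,0,-0.06,24, 40,-9,0,-0.08,24]'|grep force; python3 tau.py
python3 -m creep '[10,-2,0,-0.02,24, 20,-5,0,-0.04,24, 30,-7,0,-0.06,24, 40,-9,0,-0.08,24]'|grep force; python3 tau.py
python3 -m creep '[10,-2,0,-0.02,24, 20,-5,0,-0.04,24, 30,-7,0,-0.06,24, 40,-9,0,-0.08,24]'|grep force; python3 tau.py
```

```text
force: [0.6, 0.1, 0.8]
grip_force: 0.0
[ -0.7 -42.4 -36.7  -0.    0.    0. ] [0.6 0.1 0.8] [-0.512  0.128  1.79   0.     1.225 -0.386] [ 0.5174 -0.2008  0.1499] 18.73
force: [-0.2, -0.7, 0.2]
grip_force: 0.0
[ -0.7 -40.4 -36.7  -0.    0.    0. ] [-0.2 -0.7  0.2] [-0.449  0.087  1.834  0.     1.221 -0.403] [ 0.5137 -0.1604  0.1503] 19.23
force: [-0.9, -0.2, 0.4]
grip_force: 0.0
[ -0.7 -38.3 -36.7  -0.    0.    0. ] [-0.9 -0.2  0.4] [-0.384  0.045  1.878  0.     1.219 -0.418] [ 0.5065 -0.12    0.1503] 19.73
```

```bash

python3 -m creep '[15,1,0,-0.03,24, 30,1,0,-0.06,24, 45,2,0,-0.09,24, 60,3,0,-0.12,24, 75,3,0,-0.15,24, 90,4,0,-0.18,24]'|grep force; python3 tau.py
python3 -m creep '[20,-5,0,-0.04,24, 40,-10,0,-0.08,24, 60,-15,0,-0.12,24, 80,-20,0,-0.15,24]'|grep force; python3 tau.py
```

```text
force: [-1.3, 0.7, 0.0]
grip_force: 0.0
[ -1.2 -37.3 -36.4  -0.    0.    0. ] [-1.3  0.7  0. ] [-0.213  0.016  1.908  0.     1.218 -0.427] [ 0.5077 -0.0295  0.1503] 20.48
force: [-0.1, 0.1, 0.3]
grip_force: 0.0
[ -1.7 -32.1 -36.8  -0.    0.   -0.1] [-0.1  0.1  0.3] [-0.072 -0.074  1.995  0.     1.22  -0.437] [0.4706 0.0447 0.1503] 20.98
```

```bash

python3 -m creep '[16,15,0,-0.03,24, 32,29,0,-0.06,24, 48,44,0,-0.09,24, 64,58,10,-0.12,24, 80,73,25,-0.143,24, 80,73,50,-0.143,24, 80,73,50,-0.143,24]'; python3 tau.py
python3 - <<'E'
from h import *
a=manip.snapshot("top");b=manip.snapshot("side");cv2.imwrite("pics/t14.png",a);cv2.imwrite("pics/s14.png",b)
o=np.zeros((560,800,3),np.uint8)
o[:,:400]=cv2.resize(b[200:340,260:360],(400,560),interpolation=cv2.INTER_CUBIC)
o[:,400:]=cv2.resize(a[150:290,210:310],(400,560),interpolation=cv2.INTER_CUBIC)
cv2.imwrite("pics/c14.png",o)
for X in((.51,.1455,.058),(.51,.1455,.1)): print(proj("side",X),proj("top",X))
E
```

```text
clock: 21.85
tool_pos: [0.509, 0.1446, 0.0983]
eef_rot: [-0.002, 0.507, 0.862, -0.001]
force: [-0.5, -0.1, -0.3]
finger_gap: 0.0239
grip_force: 0.0
[  0.1 -40.7 -34.7   0.   -0.3   0. ] [-0.5 -0.1 -0.3] [ 0.128  0.135  1.889 -0.     1.123 -0.379] [0.509  0.1446 0.0983] 21.85
(np.float64(314.4), np.float64(270.4)) (np.float64(240.8), np.float64(215.4))
(np.float64(315.5), np.float64(262.2)) (np.float64(239.4), np.float64(213.9))
```

View pics/c14.png

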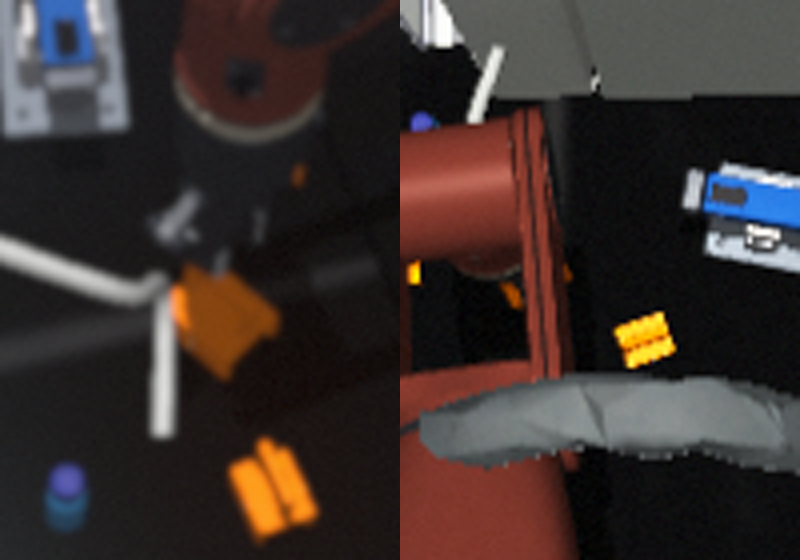

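Composite: in the side view the fingertips are at crop (220,265), just above the saddle, and the white rod ends at (155,290) beside it. The forearm runs under the arch. Next I check the handle position by projecting its corners against the saddle's outline in the first pictures.

```bash
python3 - <<'E'
from h import *
b=cv2.imread("pics/s0.png");a=cv2.imread("pics/t0.png")
def ext(im,box):
    x0,x1,y0,y1=box;m=cv2.inRange(cv2.cvtColor(im,cv2.COLOR_BGR2HSV),(3,110,50),(24,255,255))[y0:y1,x0:x1]
    ys,xs=np.nonzero(m);xs=xs+x0;ys=ys+y0;return [(round(float(v.min()),1),round(float(v.max()),1)) for v in(xs,ys,xs+ys,xs-ys)]
print("side",ext(b,(295,335,255,298)));print("top",ext(a,(226,258,200,232)))
th=np.deg2rad(119);e=np.array([np.cos(th),np.sin(th)]);f=np.array([-e[1],e[0]])
for c in((.510,.1455),(.505,.1455),(.505,.15)):
    P=[np.r_[np.array(c)+sx*.028*e+sy*.005*f,.064] for sx in(-1,1) for sy in(-1,1)]+[np.r_[np.array(c)+sx*.03*e+sy*.0245*f,z] for sx in(-1,1) for sy in(-1,1) for z in(.026,0)]
    for n in("side","top"):
        p=np.array([proj(n,q) for q in P]);print(c,n,[(v.min().round(1),v.max().round(1)) for v in(p[:,0],p[:,1],p.sum(1),p[:,0]-p[:,1])])
E
```

```text
side [(303.0, 330.0), (261.0, 295.0), (568.0, 612.0), (18.0, 53.0)]
top [(231.0, 252.0), (207.0, 226.0), (446.0, 471.0), (11.0, 39.0)]
(0.51, 0.1455) side [(np.float64(298.2), np.float64(328.6)), (np.float64(261.1), np.float64(294.4)), (np.float64(568.6), np.float64(610.0)), (np.float64(18.5), np.float64(51.0))]
(0.51, 0.1455) top [(np.float64(231.2), np.float64(253.0)), (np.float64(206.5), np.float64(227.2)), (np.float64(446.0), np.float64(472.0)), (np.float64(11.3), np.float64(39.3))]
(0.505, 0.1455) side [(np.float64(300.0), np.float64(330.4)), (np.float64(260.6), np.float64(293.9)), (np.float64(570.0), np.float64(611.3)), (np.float64(20.7), np.float64(53.3))]
(0.505, 0.1455) top [(np.float64(231.2), np.float64(253.0)), (np.float64(207.9), np.float64(228.5)), (np.float64(447.3), np.float64(473.4)), (np.float64(9.9), np.float64(37.9))]
(0.505, 0.15) side [(np.float64(300.5), np.float64(331.0)), (np.float64(262.1), np.float64(295.5)), (np.float64(572.0), np.float64(613.4)), (np.float64(19.8), np.float64(52.4))]
(0.505, 0.15) top [(np.float64(230.0), np.float64(251.7)), (np.float64(207.9), np.float64(228.5)), (np.float64(446.1), np.float64(472.1)), (np.float64(8.6), np.float64(36.6))]
```

```bash

python3 -m creep '[0,0,10,0,26, 0,0,20,0,26, 0,0,30,0,26, 0,0,40,0,26, 0,0,50,0,26, 0,0,60,0,26, 0,0,60,0,26]'|grep -v eef; 
python3 -m creep '[0,0,0,0,10, 0,0,0,0,5, 0,0,0,0,0, 0,0,0,0,0, 0,0,0,0,0]'|grep -v eef; python3 tau.py
```

```text
clock: 22.82
tool_pos: [0.5104, 0.144, 0.0391]
force: [0.1, -0.1, 0.1]
finger_gap: 0.0262
grip_force: 0.0
clock: 23.45
tool_pos: [0.5114, 0.1441, 0.0404]
force: [-0.2, 1.0, -0.1]
finger_gap: 0.009
grip_force: 60.3
[  0.  -42.8 -32.    0.   -0.    0. ] [-0.2  1.  -0.1] [ 0.126  0.224  1.913  0.     1.004 -0.379] [0.5114 0.1441 0.0404] 23.45
```

```bash

python3 -m creep '[0,0,-4,0,0, 0,-4,-8,0,0, 0,-12,-9,0,0, 0,-22,-10,0,0, 0,-30,-12,0,0, 0,-35,-30,0,0, 0,-35,-60,0,0, 0,-35,-90,0,0, 0,-35,-120,0,0, 0,-35,-150,0,0, 0,-35,-155,0,0]'|grep -v eef; python3 tau.py
python3 - <<'E'
from h import *
a=manip.snapshot("top");b=manip.snapshot("side");cv2.imwrite("pics/t15.png",a);cv2.imwrite("pics/s15.png",b)
m=cv2.inRange(cv2.cvtColor(b,cv2.COLOR_BGR2HSV),(3,110,40),(24,255,255));
cs,_=cv2.findContours(m,0,1)
for c in cs:
    if cv2.contourArea(c)>30: print(cv2.boundingRect(c),cv2.contourArea(c),[np.round(v,1) for v in cv2.minAreaRect(c)])
p=manip.read_state()["tool_pos"];c=np.array(p[:2]);z0=p[2]+.0187-.058
th=np.deg2rad(119);e=np.array([np.cos(th),np.sin(th)]);f=np.array([-e[1],e[0]])
P=[np.r_[c+sx*.03*e+sy*.0245*f,z0+z] for sx in(-1,1) for sy in(-1,1) for z in(.026,0)]
q=np.array([proj("side",x) for x in P]);print("pred bbox",q.min(0),q.max(0))
E
```

```text
clock: 24.82
tool_pos: [0.4819, 0.1271, 0.1976]
force: [0.5, 0.6, -0.6]
finger_gap: 0.0088
grip_force: 60.3
[  0.1 -35.8 -38.7   0.    0.2  -0. ] [ 0.5  0.6 -0.6] [ 0.1   -0.062  1.891  0.     1.308 -0.405] [0.4819 0.1271 0.1976] 24.82
(316, 308, 25, 29) 427.5 [array([327.1, 321.5]), array([26.3, 19.9]), np.float64(66.0)]
(311, 228, 35, 29) 545.5 [array([327.4, 238.7]), array([32.3, 26. ]), np.float64(39.8)]
(309, 65, 129, 128) 7165.5 [array([363.4, 121.9]), array([ 93.3, 139.9]), np.float64(54.8)]
(415, 54, 13, 6) 40.0 [array([421. ,  56.5]), array([ 5., 12.]), np.float64(90.0)]
(417, 23, 67, 97) 3124.5 [array([463.7,  73.9]), array([75.9, 72.5]), np.float64(57.2)]
(487, 0, 59, 61) 1590.5 [array([510.5,  19.4]), array([42.4, 74.4]), np.float64(48.1)]
pred bbox [310.  221.7] [343.6 255.1]
```

```bash

python3 -m creep '[-20,-6,0,0.06,0, -41,-11,0,0.12,0, -61,-17,0,0.18,0, -82,-23,0,0.24,0, -102,-28,0,0.30,0, -122,-34,0,0.36,0, -143,-39,0,0.42,0, -163,-45,0,0.48,0, -184,-51,0,0.54,0, -204,-56,0,0.6,0, -225,-62,0,0.66,0, -245,-68,0,0.714,0]'|grep -v eef; python3 tau.py
python3 -m creep '[0,0,10,0,0, 0,0,25,0,0, 0,0,35,0,0, 0,0,35,0,0]'
python3 - <<'E'
from h import *
a=manip.snapshot("top");b=manip.snapshot("side");cv2.imwrite("pics/t16.png",a);cv2.imwrite("pics/s16.png",b)
p=manip.read_state()["tool_pos"]
W=lambda s,y,z:(.542+.204*s-.979*y,-.119+.979*s+.204*y,z)
print("ridge near end top",proj("top",W(0,.026,.07)),"meas 314.5,212 ; side",proj("side",W(0,.026,.07)))
print("tool in stand",((p[0]-.542)*.204+(p[1]+.119)*.979)*1e3,(-(p[0]-.542)*.979+(p[1]+.119)*.204)*1e3)
o=np.zeros((600,800,3),np.uint8)
o[:600,:400]=cv2.resize(b[130:250,235:315],(400,600),interpolation=cv2.INTER_CUBIC)
o[:600,400:]=cv2.resize(cv2.imread("pics/s13.png")[130:250,235:315],(400,600),interpolation=cv2.INTER_CUBIC)
o=(np.clip((o/255.)**.7*255,0,255)).astype(np.uint8)
cv2.imwrite("pics/c16.png",o)
E
```

```text
clock: 26.42
tool_pos: [0.5399, -0.1215, 0.1951]
force: [0.5, 0.1, -0.9]
finger_gap: 0.0085
grip_force: 60.2
[  1.2 -42.8 -37.4  -0.    0.   -0.2] [ 0.5  0.1 -0.9] [-0.364  0.079  1.754  0.     1.309 -0.151] [ 0.5399 -0.1215  0.1951] 26.43
clock: 26.92
tool_pos: [0.5386, -0.1192, 0.1586]
eef_rot: [-0.001, 0.777, 0.63, -0.001]
force: [-0.4, -1.0, -0.9]
finger_gap: 0.0086
grip_force: 60.3
ridge near end top (np.float64(314.5), np.float64(211.9)) meas 314.5,212 ; side (np.float64(282.4), np.float64(189.8))
tool in stand -1.2151048755414755 2.0588256308002197
```

View pics/c16.png

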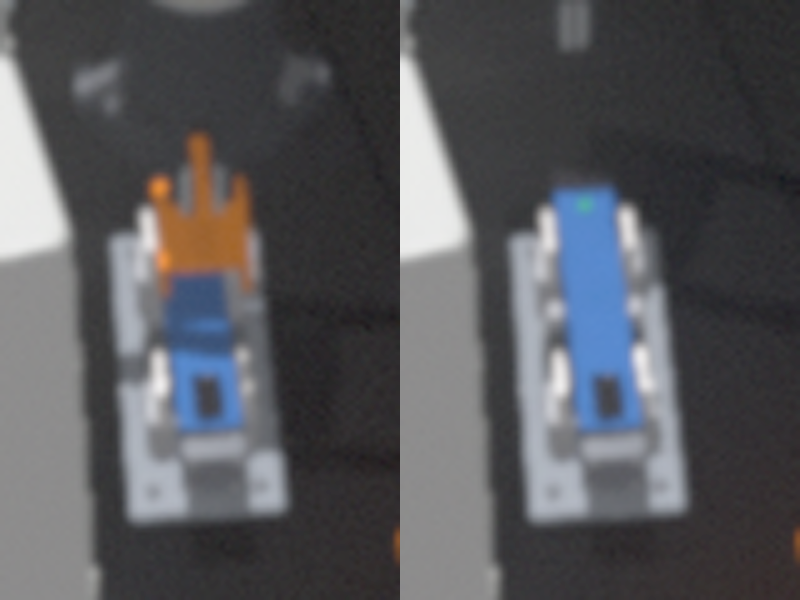

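Left crop: the saddle hovers astride the housing, its front legs at (160,270) and (247,285). That is about 1.7 mm toward the robot. Right crop: the level housing, with ridge ends at (553,305) and (636,305), which matches my ridge estimate. I shift 2 mm across and lower with force checks.

```bash

python3 -m creep '[0,2,4,0,0, 0,2,8,0,0, 0,2,12,0,0, 0,2,15,0,0]'|egrep "force|pos"; python3 tau.py
python3 -m creep '[0,0,2,0,0, 0,0,4,0,0, 0,0,4,0,0]'|egrep "force|pos"; python3 tau.py
```

```text
tool_pos: [0.5415, -0.1206, 0.1449]
force: [-1.1, 0.5, -0.9]
grip_force: 60.3
[  0.  -43.3 -36.8   0.    0.   -0. ] [-1.1  0.5 -0.9] [-0.361  0.132  1.795 -0.     1.215 -0.152] [ 0.5415 -0.1206  0.1449] 27.52
tool_pos: [0.5418, -0.1206, 0.1413]
force: [0.6, -0.0, -0.3]
grip_force: 60.3
[ -0.1 -42.8 -35.8  -0.1   0.3   0. ] [ 0.6 -0.  -0.3] [-0.361  0.137  1.798  0.     1.207 -0.152] [ 0.5418 -0.1206  0.1413] 27.9
```

```bash

python3 -m creep '[0,0,2,0,0, 0,0,4,0,0, 0,0,4,0,0]'|egrep "force|pos"; python3 tau.py
python3 -m creep '[0,0,2,0,0, 0,0,4,0,0, 0,0,6,0,0]'|egrep "force|pos"; python3 tau.py; python3 look.py 17
```

```text
tool_pos: [0.5416, -0.1206, 0.1371]
force: [0.0, -0.6, 0.3]
grip_force: 60.3
[ -0.1 -42.8 -35.5  -0.    0.3   0. ] [ 0.  -0.6  0.3] [-0.361  0.141  1.801 -0.     1.2   -0.152] [ 0.5416 -0.1206  0.1371] 28.27
tool_pos: [0.5417, -0.1206, 0.1312]
force: [1.1, -0.6, 0.5]
grip_force: 60.3
[ -0.  -43.  -35.3  -0.    0.4   0. ] [ 1.1 -0.6  0.5] [-0.361  0.148  1.805  0.     1.188 -0.152] [ 0.5417 -0.1206  0.1312] 28.65
side c,+end(grey),-end (array([275. , 203.4]), array([276.4, 214.6]), array([270.9, 169.4]), 237)
top c,right(black),left (array([290.2, 198.1]), array([293.9, 187.3]), array([288.5, 202.9]), 152)
```

```bash

python3 -m creep '[0,0,2,0,0, 0,0,4,0,0, 0,0,5,0,0, 0,0,5,0,0]'|egrep "force|pos"; python3 tau.py
python3 -m creep '[0,0,1,0,0, 0,0,2,0,0, 0,0,2,0,0]'|egrep "force|pos"; python3 tau.py
```

```text
tool_pos: [0.5416, -0.1206, 0.1262]
force: [0.9, 0.2, -0.5]
grip_force: 60.3
[ -0.2 -43.1 -35.3  -0.1   0.3   0. ] [ 0.9  0.2 -0.5] [-0.361  0.154  1.809  0.     1.179 -0.152] [ 0.5416 -0.1206  0.1262] 29.25
tool_pos: [0.5417, -0.1205, 0.1243]
force: [0.8, 0.5, -0.4]
grip_force: 60.3
[ -0.3 -43.1 -35.2  -0.2   0.3   0. ] [ 0.8  0.5 -0.4] [-0.361  0.157  1.81   0.     1.175 -0.152] [ 0.5417 -0.1205  0.1243] 29.62
```

```bash

for i in 1 2; do python3 -m creep '[0,0,0.5,0,0, 0,0,1,0,0]'|egrep "force|pos"; python3 tau.py; done
```

```text
tool_pos: [0.542, -0.1207, 0.1242]
force: [-2.2, 1.2, 7.8]
grip_force: 61.5
[ -0.4 -39.3 -33.1  -0.1  -0.7   0. ] [-2.2  1.2  7.8] [-0.361  0.157  1.81  -0.     1.174 -0.152] [ 0.542  -0.1207  0.1242] 29.88
tool_pos: [0.5423, -0.1208, 0.1242]
force: [-3.2, 2.6, 13.5]
grip_force: 62.2
[ -0.4 -36.8 -31.7  -0.1  -1.4   0. ] [-3.2  2.6 13.5] [-0.361  0.157  1.81  -0.     1.174 -0.152] [ 0.5423 -0.1208  0.1242] 30.12
```

```bash

python3 -m creep '[0,0,-1,0,0, 0,0,-2,0,0, 0,0,-2,0,0]'|egrep "force|pos"; python3 tau.py
python3 -m creep '[0,0,0,0,11, 0,0,0,0,14, 0,0,0,0,18, 0,0,0,0,24, 0,0,0,0,24]'|egrep "force|pos|gap"; python3 tau.py
```

```text
tool_pos: [0.5417, -0.1206, 0.1243]
force: [-0.2, 1.6, 2.0]
grip_force: 60.7
[ -0.2 -42.  -34.6  -0.1  -0.    0. ] [-0.2  1.6  2. ] [-0.361  0.157  1.81  -0.     1.175 -0.152] [ 0.5417 -0.1206  0.1243] 30.5
tool_pos: [0.5417, -0.1206, 0.1243]
force: [-0.3, -0.2, 0.2]
finger_gap: 0.0241
grip_force: 0.0
[ -0.  -43.3 -35.7  -0.    0.   -0. ] [-0.3 -0.2  0.2] [-0.361  0.157  1.81   0.     1.175 -0.152] [ 0.5417 -0.1206  0.1243] 31.12
```

Released cleanly. Raise straight up, wait for it to settle, and look.

```bash

python3 -m creep '[0,0,-5,0,24, 0,0,-12,0,24, 0,0,-25,0,24, 0,0,-40,0,24, 0,0,-60,0,24, 0,0,-80,0,24, -20,0,-90,0,24, -50,0,-90,0,24, -80,0,-90,0,24, -110,0,-90,0,24, -140,0,-90,0,24]'|egrep "force|pos"
python3 -m creep '[-30,0,0,0,24, -60,0,0,0,24, -90,0,0,0,24, -90,0,0,0,24, -90,0,0,0,24, -90,0,0,0,24]'|egrep "force|pos"
python3 look.py 18
python3 - <<'E'
from h import *
b=cv2.imread("pics/s18.png");a=cv2.imread("pics/t18.png")
def bb(im,box):
    x0,x1,y0,y1=box;m=cv2.inRange(cv2.cvtColor(im,cv2.COLOR_BGR2HSV),(3,110,50),(24,255,255))[y0:y1,x0:x1]
    ys,xs=np.nonzero(m);return len(xs),xs.min()+x0,xs.max()+x0+1,ys.min()+y0,ys.max()+y0+1
print("side",bb(b,(250,300,130,220)),"top",bb(a,(290,345,180,230)))
W=lambda s,y,z:(.542+.204*s-.979*y,-.119+.979*s+.204*y,z)
for s in(-.005,0,.005):
  for n in("side","top"):
    p=np.array([proj(n,W(s+i*.03,j*.0245,z)) for i in(-1,1) for j in(-1,1) for z in(.084,.11)]+[proj(n,W(s+i*.028,j*.005,.148)) for i in(-1,1) for j in(-1,1)]);print(s,n,p.min(0).round(1),p.max(0).round(1))
o=np.zeros((600,800,3),np.uint8)
o[:600,:400]=cv2.resize(b[130:250,235:315],(400,600),interpolation=cv2.INTER_CUBIC)
o[:400,400:]=cv2.resize(a[160:240,280:360],(400,400),interpolation=cv2.INTER_CUBIC)
cv2.imwrite("pics/c18.png",o)
E
```

```text
tool_pos: [0.5118, -0.2596, 0.2146]
force: [0.6, -0.4, -1.0]
grip_force: 0.0
tool_pos: [0.494, -0.3449, 0.2143]
force: [0.4, -1.1, 0.8]
grip_force: 0.0
side c,+end(grey),-end (array([274.6, 204.3]), array([275.8, 215.6]), array([270.7, 167.5]), 256)
top c,right(black),left (array([296.3, 199.4]), array([332.9, 206.6]), array([285.5, 197.3]), 259)
side (380, np.int64(265), np.int64(285), np.int64(164), np.int64(194)) top (192, np.int64(307), np.int64(327), np.int64(194), np.int64(213))
-0.005 side [263.2 162.9] [282.8 195.1]
-0.005 top [307.7 194.6] [328.  212.8]
0 side [263.4 164.3] [283.  196.5]
0 top [306.3 194.3] [326.6 212.6]
0.005 side [263.5 165.8] [283.2 198. ]
0.005 top [304.9 194.1] [325.1 212.3]
```

View pics/c18.png

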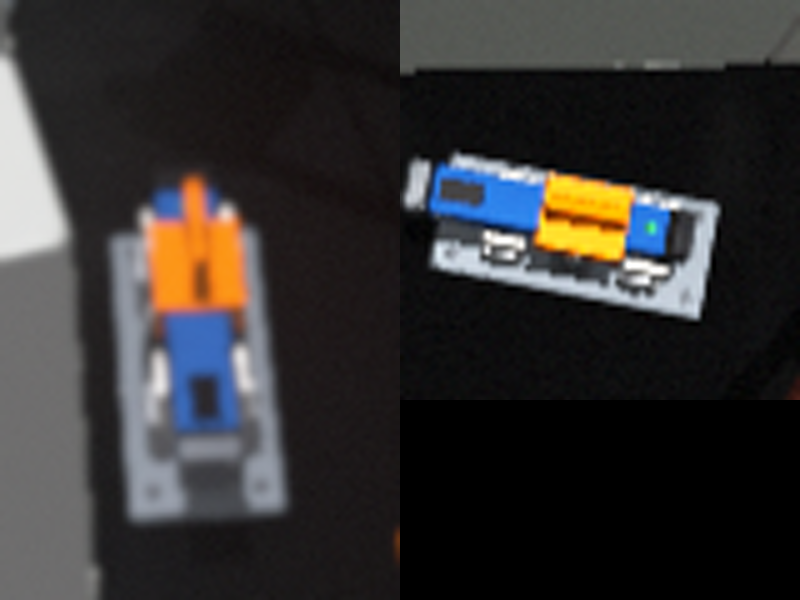

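The saddle sits astride the housing at s≈-1 to -2 mm from the ridge centre. The housing ends are unchanged at rows 215.6 and 167.5, so it is still level, and the robot is clear.

```bash
python3 -c "
from bench import manip
print(manip.read_state()['clock'],manip.close_job())"
```

```text
the job is handed in; nothing more can be done
33.35 None
```

I handed the job in at 33 s, with the housing lying level on the ridge and the large saddle astride it about 1–2 mm off the ridge centre. While pushing, the force reached about 7 N, above the 5 N a push should take, and setting the saddle down pressed 13.5 N on the housing; both stayed under the 15 N limit.

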